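# Close the battery housing on its dowels and hold it shut

## Robot

A 6-joint arm with a two-finger parallel gripper is mounted at the origin on a cart in front of the work surface, level with it; the furniture and walls round the work are solid. World frame = base frame: x ahead of the robot, y to its left, z up, the work surface at z = 0. Lengths are in mm, angles in rad, forces in N, time in s.
With the tool pointing down it reaches from about 350 to 850 mm from the base axis. Payload 8.1 kg.
Tool frame: the origin (TCP) lies at the very end of the fingers, on their centre line; the grasp point (between the pads) lies 19 mm behind it; z points along the fingers, y is the line along which they close (so a half turn about z gives the same grasp; the last joint's range is limited). The gripper opens to 85 mm and grips with 20 to 120 N. Pads are 22 mm wide; open, the fingers measure 114 mm over their backs; the gripper's body (76 mm by 85 mm) begins 54 mm behind the grasp point. The pads swing forward as they close: fully open they stand 13 mm farther back than shut.
Start: joints at [-1.388, 0.13, 1.488, -0, 1.523, -0.085], TCP at [158.787, -578.612, 231.292] pointing down, gripper open.
Joint ranges: [-2.96, 2.96], [-0.89, 2.26], [0.02, 2.5], [-1.34, 4.48], [0, 2.73], [-2.66, 2.66]. Speed limits (rad/s): [2.39, 2.39, 2.79, 3.14, 3.14, 3.14].

## Interface

Orientations are given as a unit quaternion [w, x, y, z].
In Python, from cell import ctrl gives the robot as it stands.
- The arm moves only by the tool servo_tool, never from a script. Its argument "series" is a list of rows, each a list of 7 numbers: the shift along the tool's x, y, z in m, then the turn, a rotation vector about the tool's x, y, z in degrees, then the opening, from 0 (shut) to 1 (fully open). A call has 1 to 5 rows; each row is the pose to reach, as a shift and turn from the pose commanded when the call began, along the tool's axes at that moment; what a row does not reach only later rows make up. A row lasts 1/12 s, in which the tool goes at most 41.7 mm and 7.16 degrees, less where a joint would pass 70% of its speed; a pose out of reach is approached as far as the arm can. A call with a gripper value outside its range is refused whole. The fingers move at their own pace and stop on an object; the grip force is fixed at half the most. Time passes only in rows, so rows that repeat a pose let the fingers close. It gives the time, the measured TCP pose, the force, the opening and the grip force at its end, in the units of the state.
- ctrl.observe(): the state, without advancing time (a new reading comes with each control period).
- ctrl.grab_frame(name): name is "side" or "top" or "wrist"; returns the picture (420x560x3 uint8, red, green, blue); there is no depth.
- ctrl.camera_params(name): a dict with "mtx" (3x3 intrinsics, pixels), "position" and "attitude" of the camera in the world. Camera axes: x right, y up, looking along -z (the intrinsics and any distortion apply to the point x, -y, -z); pixel columns grow to the right and rows downward; lengths in mm; the calibration is good to about 2 mm. A picture is of the moment at which its call begins: read the wrist's pose just before it. camera_params takes no time and is no camera call; for the wrist camera it gives the pose at the moment of the call.
- ctrl.sign_off(): hands the job in; it is judged then, once.
Trained networks look in the newest picture that a camera, given by its name, has taken for a name from the list of things; names that differ only in an ending like _2 or _b are one class to them, and where a whole thing is asked for, a point or a joint stands for the part that bears it (a point fixed in the world has none). Each returns a list of dicts, best first, with "confidence" (0 to 1); they miss things now and then, are a little off and sometimes report something else, mostly with a low value. They report only what shows in the picture. A call takes as long as a camera call.
- ctrl.silhouettes(camera, query): "region" (420x560 bool, what is visible of it) and "pixel" ([row, column] in pixels, amid what is visible of it).
The state is a dict: "clock": time; "q": joint angles; "joint_velocities": joint speeds; "tau": joint torques, N m; "ee_pos": TCP position; "ee_rot": TCP orientation; "ft_force": force on the tool from outside, world axes, zero at the start; "wrist_torque": the same for the moment, N m; "finger_gap": finger opening in mm; "gripper_force": force on a finger pad.
Only numpy, scipy, OpenCV 4.12 (cv2) and the standard library are available. Lean on these libraries where they do the work, as an engineer would, in place of code of your own. Each camera call takes 0.05 s, during which the arm holds its last target. There are 200 camera calls.

## Task

Lay the loose AA cell in the trough of the grey lower housing half and let go of it, then fit the orange upper half over it so that its large and small holes go onto the large and small dowels (yellow stripes at the same end). Two sprung pins push the halves apart: press the upper half fully home, until the joint is closed all round, and finish while you are still holding it pressed shut. Leave the other things on the bench where they are.

Things in the scene. Friction and masses are not known exactly. Their poses are not given: they have to be found in the camera images.
- nest: Lower housing half, fixed to the bench: grey shell 104 (x) x 48 (y) mm, flat joint face 28 mm above the origin, on an aluminium plate 136 x 72 x 6 mm; yellow stripe at the +x end of the face. Origin: centre of the plate's underside, on the bench; z up. On its x axis stand a big dowel at x = +41 mm and a small one at x = -41 mm; sprung pins at (-30, +16.5) and (+30, -16.5) mm.
- lower_face (a point): Centre of the lower half's joint face (28 mm above the bench), axes as the nest's. The two brass sprung pins, 6 mm diameter, stand 5 mm above this face; together they push up with about 3.6 N when out and 6.6 N when pressed flush, more than the cover's weight, so a cover let go rises again.
- trough (a point): Middle of the floor of the open trough in the joint face: 56 (x) x 20 (y) mm, 5 mm deep, floor 23 mm above the bench, copper strips at its ends; axes as the nest's. The cell lies in it along the nest's x, either way round, and stands 9 mm proud of the joint face.
- dowel_big (a point): Foot of the 9 mm steel dowel, on the joint face; it stands 14 mm above the face, the top 5 mm tapered.
- dowel_small (a point): Foot of the 6 mm steel dowel, on the joint face; it stands 14 mm above the face, the top 5 mm tapered.
- cover: Upper housing half, loose, right way up on the bench: orange block 104 (x) x 48 (y) x 30 (z) mm, 0.09 to 0.16 kg, five black ribs across the middle of its top, yellow stripe at its +x end. Origin: centre of its underside; z up. Can be gripped across its 48 mm width. A cavity 61 x 25 mm, 12 mm deep, in its underside takes the cell. It starts less than 45 degrees from its direction on the lower half.
- hole_big (a point): Centre, at the cover's underside, of its 10.6 mm hole (x = +41 mm in the cover's frame), which goes through the whole height.
- hole_small (a point): Centre, at the cover's underside, of its 7.6 mm hole (x = -41 mm in the cover's frame), which goes through the whole height.
- cell: Green and gold AA cell lying on the bench: 14 (x) x 50 (y) x 14 (z) mm, 23 g, long axis is its own y. Origin: centre of its underside. It does not roll.
- solder_spool: spool of solder standing on the bench, 44 mm across, 32 mm tall; a bystander; origin at the centre of its underside.
- side_cutters: red-handled side cutters lying on the bench, 121 mm long; a bystander; origin at the centre of its underside.
- glass_tube: clear tube with a red cap lying on the bench, 91 mm long; a bystander; origin at the centre of its underside.
- blade_box: little blue card box, 16 x 52 x 24 mm; a bystander; origin at the centre of its underside.

How it is judged (in metres and radians):
On the way, in this order (a step that is already met when the one before it is completed fails the run):
1. the cell lies in the trough of the lower half, let go, the cover not yet on (z of cell in the frame of nest between 0.018 and 0.0265 m and x of cell in the frame of nest between -0.006 and 0.006 m and y of cell in the frame of nest between -0.006 and 0.006 m and angle between the y axis of cell and the x axis of nest, either way round below 0.25 rad and contact force between the fingers and cell below 0.1 N and linear speed of cell below 0.02 m/s and horizontal distance between cover and nest above 0.08 m), for 0.2 s.
2. the cover is on its dowels and pressed fully shut over the cell (z of cell in the frame of nest between 0.018 and 0.0265 m and x of cell in the frame of nest between -0.006 and 0.006 m and y of cell in the frame of nest between -0.006 and 0.006 m and angle between the y axis of cell and the x axis of nest, either way round below 0.25 rad and horizontal distance between hole_big and dowel_big below 0.0025 m and horizontal distance between hole_small and dowel_small below 0.0025 m and z of each of hole_big, hole_small in the frame of lower_face below 0.0018 m and contact force between cover and nest above 4 N and contact force between the fingers and cover above 2 N), for 0.5 s.
At the end, for the whole second after the job is handed in: The cell lies on the trough floor within 6 mm of its middle; the cover's holes are within 2.5 mm of their own dowels, the joint is open less than 1.8 mm at both ends, the halves press on each other with over 4 N, and the robot holds the cover there (over 2 N of contact) (all of step 2); the arm keeps its last pose, push and grip.
It fails at once if the solder spool is moved more than 3 cm (distance of solder_spool from where it was at the start of the episode above 0.03 m).
It fails at once if the side cutters is moved more than 3 cm (distance of side_cutters from where it was at the start of the episode above 0.03 m).
It fails at once if the glass tube is moved more than 3 cm (distance of glass_tube from where it was at the start of the episode above 0.03 m).
It fails at once if the blade box is moved more than 3 cm (distance of blade_box from where it was at the start of the episode above 0.03 m).
It also fails if it takes over 64 s, if anything falls off the work surface, if the arm or the gripper's body presses on something with over 40 N, if the wrist force passes 120 N, or if a joint passes its speed limit or range.

## Working session

There is one attempt and no reset: what is moved stays moved. The work goes in short steps, Python scripts to look and compute and a tool call to move; the robot and the scene stay as the last step left them, time stands still between calls to the robot, and variables do not carry over. Pictures are saved under pics/ and viewed, at most 10 in all, crops included, and the job is handed in when it is done.

Besides the shell and the picture viewer there is one more tool, called after "Call:" by a JSON object that holds its "fn" and its "kwargs", one argument or row to a line. servo_tool: Moves the arm, as the interface text tells. Its arguments: {"type":"object","properties":{"series":{"type":"array","items":{"type":"array","items":{"type":"number"}}}},"required":["series"]}

```bash
mkdir -p pics; ls; cat > h.py <<'E'
import numpy as np, cv2
from cell import ctrl
from scipy.spatial.transform import Rotation as R
def rot(q): return R.from_quat([q[1],q[2],q[3],q[0]])
def cam(n):
    p=ctrl.camera_params(n); return np.array(p["mtx"]),np.array(p["position"],float),p["attitude"],p
def att(a):
    a=np.array(a); return a if a.shape==(3,3) else rot(a).as_matrix()
def ray(c,px,z):  # px=(row,col) -> world at height z
    M,p,a,_=c; d=np.linalg.inv(M)@[px[1],px[0],1]; d=att(a)@[d[0],-d[1],-d[2]]
    return p+d*(z-p[2])/d[2]
def proj(c,P):
    M,p,a,_=c; v=att(a).T@(np.array(P,float)-p); v=M@[v[0],-v[1],-v[2]]; return v[:2]/v[2]
def snap(n,f):
    im=ctrl.grab_frame(n); cv2.imwrite(f"pics/{f}.png",im[:,:,::-1]); return im
E
python3 - <<'E'
from h import *
print(ctrl.observe())
for n in("top","side","wrist"):
    c=cam(n); print(n,c[3]); 
c=cam("top"); snap("top","top0")
for q in("nest","cover","cell","solder_spool","side_cutters","glass_tube","blade_box","dowel_big","dowel_small","hole_big","hole_small"):
    for s in ctrl.silhouettes("top",q)[:2]:
        m=s["region"].astype(np.uint8); r=cv2.minAreaRect(cv2.findNonZero(m)) if m.any() else None
        print(q,round(s["confidence"],2),s["pixel"],m.sum(),r,ray(c,s["pixel"],0).round())
snap("side","side0")
E
```

```text
pics
{'clock': 0.0, 'q': array([-1.38840870e+00,  1.31172654e-01,  1.48931490e+00, -5.03972795e-05,
        1.52301463e+00, -8.54006656e-02]), 'joint_velocities': array([ 0.00127763, -0.00104461, -0.00093102, -0.00251283, -0.00013119,
        0.00264872]), 'tau': array([-2.93036273e-04, -5.69390416e+01, -5.00551093e+01, -4.94259541e-05,
        1.45809213e-02,  8.01676720e-06]), 'ee_pos': array([ 158.65855526, -578.04834313,  230.21802468]), 'ee_rot': array([-9.52422507e-04,  9.91048946e-01,  1.33495594e-01, -7.14208633e-05]), 'ft_force': array([ 0.35932929, -0.26353034, -0.151636  ]), 'wrist_torque': array([ 0.0318441 , -0.02417008,  0.03290001]), 'gripper_force': 0.0, 'finger_gap': 85.5556630336469}
top {'mtx': array([[520.88979099,   0.        , 282.57482123],
       [  0.        , 520.88979099, 209.48649168],
       [  0.        ,   0.        ,   1.        ]]), 'position': array([ 310.96535454,   -4.4029074 , 1349.18360195]), 'attitude': array([ 0.71397133,  0.05604118, -0.05450302, -0.69579721])}
side {'mtx': array([[420.75918229,   0.        , 281.26030856],
       [  0.       
[... 1620 characters left out ...]
lade_box 0.39 [170.2, 223.8] 235 ((224.0, 166.5), (17.0, 16.0), 90.0) [625. 160.   0.]
dowel_big 0.91 [228.5, 153.6] 1465 ((152.07240295410156, 227.97964477539062), (52.28398513793945, 29.09010887145996), 74.2913589477539) [465. 336.   0.]
dowel_small 0.61 [226.1, 153.0] 1407 ((152.25384521484375, 227.93077087402344), (51.39559555053711, 27.89044189453125), 74.74488067626953) [471. 338.   0.]
dowel_small 0.32 [193.9, 285.1] 791 ((283.2198791503906, 195.51751708984375), (41.9805908203125, 19.71154022216797), 86.42366790771484) [566.  -4.   0.]
hole_big 0.65 [196.1, 280.7] 799 ((283.78717041015625, 195.9761505126953), (40.52684783935547, 19.506196975708008), 88.26429748535156) [559.   7.   0.]
```

```bash
python3 - <<'E'
import cv2
a=cv2.imread("pics/top0.png"); cv2.imwrite("pics/top0c.png",cv2.resize(a[110:290,100:460],None,fx=2.2,fy=2.2,interpolation=cv2.INTER_CUBIC))
E
```

```text
(no output)
```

View pics/top0c.png

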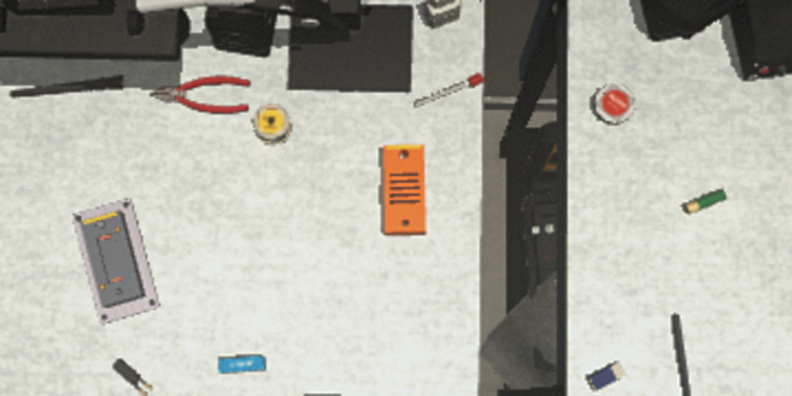

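View pics/side0.png

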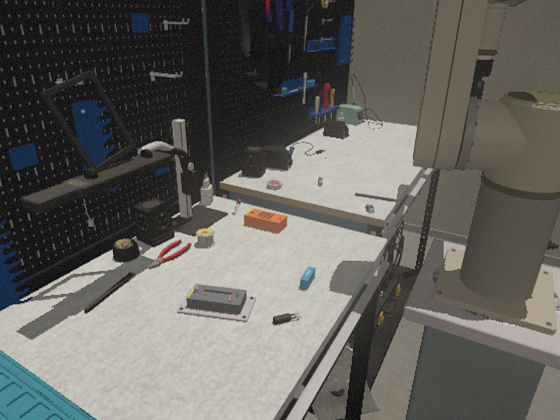

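The nest is at crop (117,262) with its stripe at the far (upper) end, the cover at (404,190) also with its stripe at the far end. The green/gold cell at (704,200) is on the right-hand table across the gap. The blue box, spool, cutters and tube are clear of all three.

```bash
python3 - <<'E'
from h import *
ct=cam("top");cs=cam("side")
def tri(a,b):
    p1=ct[1];d1=ray(ct,a,0)-p1;p2=cs[1];d2=ray(cs,b,0)-p2
    s=np.linalg.lstsq(np.c_[d1,-d2],p2-p1,rcond=None)[0]; A=p1+s[0]*d1;B=p2+s[1]*d2
    return ((A+B)/2).round(1),np.linalg.norm(A-B).round(1)
print("cell",tri((201,420),(181.5,320.5)))
print("cover",tri((196,284),(216,266)))
print("spool",tri((166,223),(234,205)))
print("redcap",tri((157,380),(184,274)))
for q in("nest","cover","cell","solder_spool","side_cutters","glass_tube","blade_box"):
    for s in ctrl.silhouettes("side",q)[:2]: print(q,round(s["confidence"],2),s["pixel"],s["region"].sum())
o=ctrl.observe();Rt=rot(o["ee_rot"]);cw=cam("wrist")
print(Rt.as_matrix().round(3),"cam in tool",Rt.inv().apply(cw[1]-o["ee_pos"]).round(1),"look",Rt.inv().apply(att(cw[2])@[0,0,-1]).round(3))
d=Rt.inv().apply(np.array([561,-361,230])-o["ee_pos"]);print(d)
# axes in top image
M=[("cover stripe",(176,284)),("cover end",(217,284)),("nest stripe",(209,146)),("nest end",(248,158))]
for n,p in M: print(n,ray(ct,p,29).round())
E
```

```text
cell (array([ 552.6, -357.6,    8.2]), np.float64(3.3))
cover (array([554.4,  -1.6,  29.3]), np.float64(0.1))
spool (array([630.1, 159.2,  29.7]), np.float64(1.3))
redcap (array([ 669.5, -252.4,   10.7]), np.float64(0.8))
nest 0.81 [300.9, 220.0] 1976
cover 0.6 [218.4, 262.9] 734
cell 0.26 [217.4, 263.8] 755
solder_spool 0.5 [241.8, 207.5] 319
solder_spool 0.23 [302.9, 218.8] 2077
side_cutters 0.82 [258.1, 166.0] 392
blade_box 0.67 [278.9, 307.2] 237
[[ 0.964  0.265 -0.   ]
 [ 0.265 -0.964  0.   ]
 [-0.    -0.    -1.   ]] cam in tool [  76.6   -0.9 -140.7] look [-0.296 -0.001  0.955]
[ 445.46191034 -103.42084611    1.28762389]
cover stripe [607.  -0.  29.]
cover end [500.  -3.  29.]
nest stripe [511. 352.  29.]
nest end [412. 314.  29.]
```

Call:
{"fn": "servo_tool", "kwargs": {
  "series": [
    [0.031, -0.008, 0, 0, 0, -7, 1],
    [0.062, -0.016, 0, 0, 0, -14, 1],
    [0.094, -0.023, 0, 0, 0, -21, 1],
    [0.125, -0.031, 0, 0, 0, -28, 1],
    [0.156, -0.039, 0, 0, 0, -35, 1]
  ]
}}

```text
clock: 1.42
ee_pos: [300.0, -498.9, 231.4]
ee_rot: [0.0, 0.904, 0.428, 0.0]
ft_force: [0.3, -0.6, -0.5]
finger_gap: 85.5
gripper_force: 0.0
```

```bash
cat >> h.py <<'E'
def delta(P,yaw,o=None):
    "tool-frame shift (m) and z turn (deg) to get TCP to P (mm) with tool-x yaw (deg), tool down"
    o=o or ctrl.observe(); Rt=rot(o["ee_rot"]); y=np.radians(yaw)
    T=np.array([[np.cos(y),np.sin(y),0],[np.sin(y),-np.cos(y),0],[0,0,-1]])
    rv=(Rt.inv()*R.from_matrix(T)).as_rotvec(degrees=True)
    return (Rt.inv().apply(np.array(P)-o["ee_pos"])/1000).round(4),rv.round(2)
E
python3 -c "
from h import *
o=ctrl.observe();print(o['ee_pos'],o['q'].round(2),delta((552,-358,200),113))"
```

```text
[ 300.00508947 -498.91644202  231.36789142] [-1.12  0.08  1.54  0.    1.52 -0.43] (array([0.2687, 0.1056, 0.0314]), array([ 1.000e-02,  1.000e-02, -6.233e+01]))
```

Call:
{"fn": "servo_tool", "kwargs": {
  "series": [
    [0.03, 0.012, 0, 0, 0, -7, 1],
    [0.06, 0.024, 0, 0, 0, -14, 1],
    [0.09, 0.036, 0, 0, 0, -21, 1],
    [0.12, 0.047, 0, 0, 0, -28, 1],
    [0.15, 0.059, 0, 0, 0, -35, 1]
  ]
}}

```text
clock: 1.83
ee_pos: [441.3, -420.9, 231.4]
ee_rot: [0.0, 0.733, 0.68, -0.0]
ft_force: [-0.4, -0.3, -0.1]
finger_gap: 85.5
gripper_force: 0.0
```

```bash
python3 -c "
from h import *
o=ctrl.observe();print(o['ee_pos'],o['q'].round(2),delta((552,-358,200),113))"
```

```text
[ 441.30637333 -420.87041143  231.40729993] [-0.85  0.16  1.46 -0.    1.53 -0.77] (array([0.071 , 0.1057, 0.0314]), array([ 0.000e+00,  1.000e-02, -2.731e+01]))
```

Call:
{"fn": "servo_tool", "kwargs": {
  "series": [
    [0.018, 0.026, 0.01, 0, 0, -7, 1],
    [0.036, 0.053, 0.02, 0, 0, -14, 1],
    [0.054, 0.079, 0.031, 0, 0, -21, 1],
    [0.071, 0.106, 0.031, 0, 0, -27, 1],
    [0.071, 0.106, 0.031, 0, 0, -27, 1]
  ]
}}

```text
clock: 2.25
ee_pos: [555.3, -355.6, 198.7]
ee_rot: [-0.001, 0.552, 0.834, 0.001]
ft_force: [1.1, -1.2, 0.3]
finger_gap: 85.4
gripper_force: 0.0
```

```bash
python3 - <<'E'
from h import *
o=ctrl.observe(); c=cam("wrist"); im=snap("wrist","w1"); print(o['ee_pos'],o['q'].round(2))
ss=ctrl.silhouettes("wrist","cell")
for s in ss[:2]:
    m=s["region"].astype(np.uint8); r=cv2.minAreaRect(cv2.findNonZero(m)); b=cv2.boxPoints(r)
    w=[ray(c,(p[1],p[0]),9) for p in b]; e=[w[1]-w[0],w[2]-w[1]]; L=max(e,key=np.linalg.norm)
    print(round(s["confidence"],2),s["pixel"],m.sum(),r,[np.linalg.norm(x).round(1) for x in e],"yaw",np.degrees(np.arctan2(L[1],L[0])),"ctr",np.mean(w,0),ray(c,s["pixel"],9))
E
```

```text
[ 555.29887559 -355.5555612   198.69746371] [-0.65  0.31  1.35  0.    1.49 -1.05]
```

View pics/w1.png

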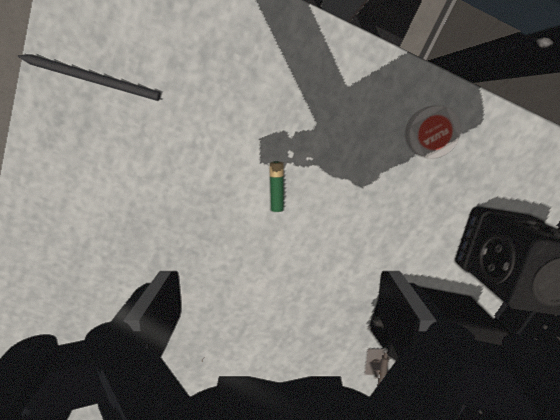

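The cell stands nearly vertical in the picture at (277,187), gold end at row 163, with clear space each side; the network missed it, so I'll segment it by colour.

```bash
cat >> h.py <<'E'
def segcell(im,c,box,z=9):
    hsv=cv2.cvtColor(im,cv2.COLOR_RGB2HSV); m=np.zeros(im.shape[:2],np.uint8); r0,r1,c0,c1=box
    m[r0:r1,c0:c1]=((hsv[...,1]>85)[r0:r1,c0:c1])*1
    n,l,st,_=cv2.connectedComponentsWithStats(m); k=1+np.argmax(st[1:,4]); m=(l==k).astype(np.uint8)
    r=cv2.minAreaRect(cv2.findNonZero(m)); b=cv2.boxPoints(r)
    w=[ray(c,(p[1],p[0]),z) for p in b]; e=[w[1]-w[0],w[2]-w[1]]; L=max(e,key=np.linalg.norm)
    print(m.sum(),r,[np.linalg.norm(x).round(1) for x in e],"yaw",np.degrees(np.arctan2(L[1],L[0])).round(1),"ctr",np.mean(w,0).round(1))
    return np.mean(w,0)
E
python3 - <<'E'
from h import *
c=cam("wrist"); im=ctrl.grab_frame("wrist"); o=ctrl.observe()
p=segcell(im,c,(140,235,240,315)); print(o["ee_pos"],delta((p[0],p[1],90),113.5),delta((p[0],p[1],5),113.5))
E
```

```text
410 ((281.0, 191.5), (33.0, 12.0), 90.0) [np.float64(11.9), np.float64(34.1)] yaw -67.2 ctr [ 557.1 -363.4    9. ]
[ 551.52304717 -359.59223608  200.12335776] (array([-0.0057,  0.0038,  0.1101]), array([-0.03, -0.01, -1.17])) (array([-0.0057,  0.0038,  0.1951]), array([-0.03, -0.01, -1.17]))
```

```bash
sed -i 's/\[...,1\]>85/[...,1]>TH/; s/,z=9):/,z=9,TH=85):/' h.py; python3 - <<'E'
from h import *
c=cam("wrist"); im=snap("wrist","w2"); o=ctrl.observe()
for t in(30,45,60): p=segcell(im,c,(140,235,240,315),TH=t)
print(im[150:225:4,281].tolist())
print(o["ee_pos"],delta((p[0],p[1],70),112.8))
E
```

```text
685 ((282.0, 183.0), (50.0, 14.0), 90.0) [np.float64(13.7), np.float64(51.0)] yaw -67.2 ctr [ 554.1 -356.3    9. ]
654 ((282.0, 183.0), (50.0, 14.0), 90.0) [np.float64(13.7), np.float64(51.0)] yaw -67.2 ctr [ 554.1 -356.3    9. ]
628 ((281.5, 183.0), (50.0, 13.0), 90.0) [np.float64(12.7), np.float64(51.0)] yaw -67.2 ctr [ 553.7 -356.5    9. ]
[[90, 90, 88], [89, 85, 86], [30, 42, 31], [99, 85, 62], [97, 81, 61], [212, 187, 138], [85, 107, 76], [61, 103, 71], [59, 103, 69], [57, 102, 70], [61, 103, 73], [57, 102, 71], [55, 102, 67], [59, 101, 70], [56, 100, 68], [183, 178, 172], [183, 180, 172], [172, 169, 163], [176, 174, 168]]
[ 551.0736825  -360.13996127  200.37352242] (array([0.0024, 0.0038, 0.1304]), array([-0.02,  0.01, -0.53]))
```

Call:
{"fn": "servo_tool", "kwargs": {
  "series": [
    [0.0024, 0.0038, 0.035, 0, 0, -0.5, 1],
    [0.0024, 0.0038, 0.07, 0, 0, -0.5, 1],
    [0.0024, 0.0038, 0.11, 0, 0, -0.5, 1],
    [0.0024, 0.0038, 0.145, 0, 0, -0.5, 0.6],
    [0.0024, 0.0038, 0.16, 0, 0, -0.5, 0.5]
  ]
}}

```text
clock: 2.87
ee_pos: [550.0, -355.0, 34.7]
ee_rot: [-0.004, 0.554, 0.832, 0.0]
ft_force: [-0.8, 1.6, -1.4]
finger_gap: 64.0
gripper_force: 0.0
```

Call:
{"fn": "servo_tool", "kwargs": {
  "series": [
    [0, 0, 0, 0, 0, 0, 0.5],
    [0, 0, 0, 0, 0, 0, 0.5],
    [0, 0, 0, 0, 0, 0, 0.5]
  ]
}}

```text
clock: 3.12
ee_pos: [555.5, -357.8, 43.6]
ee_rot: [0.002, 0.553, 0.833, -0.0]
ft_force: [-0.1, 0.2, 1.9]
finger_gap: 43.0
gripper_force: 0.0
```

```bash
python3 - <<'E'
from h import *
c=cam("wrist"); o=ctrl.observe(); im=snap("wrist","w3"); print(o["ee_pos"],o["finger_gap"])
print(delta((554.1,-356.3,7),112.8), proj(c,(554.1,-356.3,9)))
for z in (7,12):
  p=segcell(im,c,(100,400,180,380),z=z,TH=45)
E
```

```text
[ 555.50649308 -357.82360071   43.6267386 ] 43.037847262168874
(array([ 0.0025, -0.0012,  0.0371]), array([0.16, 0.28, 0.01])) [276.04151684 244.94060903]
1975 ((276.5, 243.5), (87.0, 25.0), 90.0) [np.float64(13.5), np.float64(53.1)] yaw -66.7 ctr [ 554.7 -357.2    7. ]
1975 ((276.5, 243.5), (87.0, 25.0), 90.0) [np.float64(13.1), np.float64(51.6)] yaw -66.7 ctr [ 553.9 -355.2   12. ]
```

View pics/w3.png

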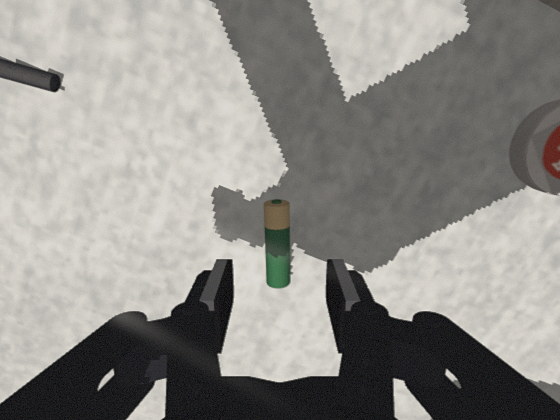

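The cell is centred between the half-open fingers (276,244). The arm is still ringing, so I'll lower gently and let it settle.

Call:
{"fn": "servo_tool", "kwargs": {
  "series": [
    [0, 0, 0.008, 0, 0, 0, 0.5],
    [0, 0, 0.016, 0, 0, 0, 0.5],
    [0, 0, 0.02, 0, 0, 0, 0.5],
    [0, 0, 0.02, 0, 0, 0, 0.5],
    [0, 0, 0.02, 0, 0, 0, 0.5]
  ]
}}

```text
clock: 3.58
ee_pos: [553.6, -355.6, 19.5]
ee_rot: [-0.001, 0.553, 0.833, 0.0]
ft_force: [0.5, -0.0, -0.1]
finger_gap: 42.5
gripper_force: 0.0
```

Call:
{"fn": "servo_tool", "kwargs": {
  "series": [
    [0, 0, 0, 0, 0, 0, 0.5],
    [0, 0, 0, 0, 0, 0, 0.5],
    [0, 0, 0, 0, 0, 0, 0.5],
    [0, 0, 0, 0, 0, 0, 0.5]
  ]
}}

```text
clock: 3.92
ee_pos: [554.3, -356.2, 20.6]
ee_rot: [0.0, 0.553, 0.833, -0.0]
ft_force: [-0.2, 0.2, -0.2]
finger_gap: 42.6
gripper_force: 0.0
```

```bash
python3 - <<'E'
from h import *
print(delta((554.1,-356.3,7),112.8),ctrl.observe()["ee_pos"])
E
```

```text
(array([-0.    , -0.0002,  0.0136]), array([0.01, 0.02, 0.05])) [ 554.27992979 -356.19480639   20.59084488]
```

Call:
{"fn": "servo_tool", "kwargs": {
  "series": [
    [0, 0, 0.007, 0, 0, 0, 0.5],
    [0, 0, 0.0135, 0, 0, 0, 0.5],
    [0, 0, 0.0135, 0, 0, 0, 0.5],
    [0, 0, 0.0135, 0, 0, 0, 0.3],
    [0, 0, 0.0135, 0, 0, 0, 0.1]
  ]
}}

```text
clock: 4.33
ee_pos: [553.8, -355.9, 6.4]
ee_rot: [-0.0, 0.553, 0.833, 0.0]
ft_force: [-0.1, -1.8, -0.4]
finger_gap: 19.4
gripper_force: 0.0
```

Call:
{"fn": "servo_tool", "kwargs": {
  "series": [
    [0, 0, 0, 0, 0, 0, 0.05],
    [0, 0, 0, 0, 0, 0, 0.05],
    [0, 0, 0, 0, 0, 0, 0.05],
    [0, 0, 0, 0, 0, 0, 0.05],
    [0, 0, 0, 0, 0, 0, 0.05]
  ]
}}

```text
clock: 4.75
ee_pos: [554.1, -356.1, 6.9]
ee_rot: [0.0, 0.553, 0.833, -0.0]
ft_force: [0.7, -0.2, 0.3]
finger_gap: 12.3
gripper_force: 60.5
```

Call:
{"fn": "servo_tool", "kwargs": {
  "series": [
    [0, 0, -0.008, 0, 0, 0, 0.05],
    [0, 0, -0.02, 0, 0, 0, 0.05],
    [0, 0, -0.04, 0, 0, 0, 0.05],
    [0, 0, -0.06, 0, 0, 0, 0.05],
    [0, 0, -0.06, 0, 0, 0, 0.05]
  ]
}}

```text
clock: 5.17
ee_pos: [557.1, -358.3, 73.6]
ee_rot: [0.004, 0.553, 0.833, -0.0]
ft_force: [1.6, -0.3, 0.7]
finger_gap: 11.9
gripper_force: 60.5
```

```bash
python3 - <<'E'
from h import *
o=ctrl.observe(); print(o["finger_gap"],o["gripper_force"],o["ee_pos"]); im=snap("wrist","w4"); cv2.imwrite("pics/w4c.png",im[150:400,140:420,::-1])
print(delta((480,-100,170),150))
E
```

```text
11.901035459814473 60.50439119338989 [ 557.05952043 -358.28469314   73.5877332 ]
(array([ 0.2667,  0.03  , -0.1   ]), array([  0.08,   0.42, -37.15]))
```

View pics/w4c.png

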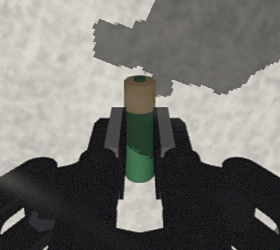

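Cell is held squarely across its middle. Carrying it toward the nest.

Call:
{"fn": "servo_tool", "kwargs": {
  "series": [
    [0.034, 0.009, -0.025, 0, 0, -4.4, 0.05],
    [0.067, 0.018, -0.05, 0, 0, -8.8, 0.05],
    [0.101, 0.027, -0.07, 0, 0, -13.2, 0.05],
    [0.135, 0.036, -0.08, 0, 0, -17.6, 0.05],
    [0.168, 0.045, -0.08, 0, 0, -22, 0.05]
  ]
}}

```text
clock: 5.63
ee_pos: [531.5, -182.9, 150.1]
ee_rot: [0.002, 0.382, 0.924, 0.0]
ft_force: [1.2, 0.4, -0.4]
finger_gap: 11.8
gripper_force: 60.5
```

Call:
{"fn": "servo_tool", "kwargs": {
  "series": [
    [0.028, 0.021, 0, 0, 0, -4.4, 0.05],
    [0.056, 0.042, 0, 0, 0, -8.8, 0.05],
    [0.084, 0.063, 0, 0, 0, -13.2, 0.05],
    [0.111, 0.084, 0, 0, 0, -17.6, 0.05],
    [0.139, 0.105, 0, 0, 0, -22, 0.05]
  ]
}}

```text
clock: 6.05
ee_pos: [506.0, -9.7, 146.6]
ee_rot: [-0.0, 0.199, 0.98, -0.0]
ft_force: [0.4, 1.5, 0.7]
finger_gap: 12.1
gripper_force: 60.5
```

Call:
{"fn": "servo_tool", "kwargs": {
  "series": [
    [0.018, 0.03, 0, 0, 0, -4.4, 0.05],
    [0.036, 0.06, 0, 0, 0, -8.8, 0.05],
    [0.054, 0.09, 0, 0, 0, -13.2, 0.05],
    [0.072, 0.12, 0, 0, 0, -17.6, 0.05],
    [0.09, 0.149, 0, 0, 0, -22, 0.05]
  ]
}}

```text
clock: 6.47
ee_pos: [481.8, 162.9, 146.6]
ee_rot: [-0.0, 0.008, 1.0, -0.0]
ft_force: [0.2, 0.0, -0.8]
finger_gap: 12.0
gripper_force: 60.5
```

```bash
python3 - <<'E'
from h import *
o=ctrl.observe(); print(o["finger_gap"],o["q"].round(2),o["ee_pos"])
print(delta((430,320,190),201))
E
```

```text
12.012624590809123 [ 0.23 -0.06  1.84  0.    1.36 -1.33] [481.77577885 162.8648349  146.62366315]
(array([ 0.0543,  0.1563, -0.0434]), array([ 0.000e+00, -1.000e-02, -2.194e+01]))
```

```bash
python3 - <<'E'
from h import *
print(delta((512,353,200),201))
E
```

```text
(array([-0.0271,  0.1906, -0.0534]), array([ 0.000e+00, -1.000e-02, -2.194e+01]))
```

Call:
{"fn": "servo_tool", "kwargs": {
  "series": [
    [-0.006, 0.038, -0.011, 0, 0, -4.4, 0.05],
    [-0.012, 0.076, -0.022, 0, 0, -8.8, 0.05],
    [-0.018, 0.114, -0.033, 0, 0, -13.2, 0.05],
    [-0.024, 0.152, -0.044, 0, 0, -17.6, 0.05],
    [-0.027, 0.19, -0.053, 0, 0, -22, 0.05]
  ]
}}

```text
clock: 6.88
ee_pos: [513.5, 352.5, 200.4]
ee_rot: [0.0, -0.183, 0.983, -0.0]
ft_force: [0.7, -0.3, 0.7]
finger_gap: 12.7
gripper_force: 60.5
```

Call:
{"fn": "servo_tool", "kwargs": {
  "series": [
    [0, 0, 0, 0, 0, 0, 0.05],
    [0, 0, 0, 0, 0, 0, 0.05],
    [0, 0, 0, 0, 0, 0, 0.05],
    [0, 0, 0, 0, 0, 0, 0.05],
    [0, 0, 0, 0, 0, 0, 0.05]
  ]
}}

```text
clock: 7.3
ee_pos: [513.3, 349.3, 199.3]
ee_rot: [-0.0, -0.18, 0.984, -0.0]
ft_force: [0.3, -0.7, -0.6]
finger_gap: 11.8
gripper_force: 60.5
```

```bash
python3 - <<'E'
from h import *
o=ctrl.observe(); c=cam("wrist"); im=snap("wrist","w5"); print(o["ee_pos"],o["q"].round(2))
cv2.imwrite("pics/w5c.png",cv2.resize(im[40:320,140:420,::-1],None,fx=2.1,fy=2.1,interpolation=cv2.INTER_CUBIC))
for q in("nest","dowel_big","dowel_small"):
    for s in ctrl.silhouettes("wrist",q)[:2]:
        m=s["region"].astype(np.uint8); r=cv2.minAreaRect(cv2.findNonZero(m)); b=cv2.boxPoints(r)
        w=np.array([ray(c,(p[1],p[0]),6) for p in b]); print(q,round(s["confidence"],2),s["pixel"],m.sum(),r,w.round(0).tolist(),w.mean(0))
print(proj(c,(461,333,28)))
E
```

```text
[513.28663724 349.26583107 199.28687978] [ 0.52  0.2   1.47 -0.    1.47 -1.42]
nest 0.81 [128.9, 288.6] 10611 ((288.3912658691406, 131.0240936279297), (78.05258178710938, 143.48814392089844), 1.5481575727462769) [[542.0, 327.0, 6.0], [414.0, 286.0, 6.0], [391.0, 352.0, 6.0], [516.0, 402.0, 6.0]] [465.81607764 341.66661189   6.        ]
nest 0.52 [288.5, 139.2] 2096 ((144.11463928222656, 280.1316833496094), (112.86634063720703, 40.57880783081055), 12.094757080078125) [[700.0, 191.0, 6.0], [650.0, 190.0, 6.0], [635.0, 308.0, 6.0], [686.0, 314.0, 6.0]] [667.59792928 250.46319774   6.        ]
dowel_big 0.66 [132.5, 284.8] 10561 ((288.58001708984375, 131.05999755859375), (77.97891235351562, 143.4495849609375), 1.3322198390960693) [[542.0, 327.0, 6.0], [414.0, 286.0, 6.0], [391.0, 352.0, 6.0], [516.0, 402.0, 6.0]] [465.77797724 341.85884756   6.        ]
dowel_small 0.92 [126.0, 285.1] 10461 ((287.2763671875, 131.091064453125), (77.37812805175781, 142.76583862304688), 2.2906100749969482) [[542.0, 325.0, 6.0], [414.0, 286.0, 6.0], [391.0, 352.0, 6.0], [517.0, 400.0, 6.0]] [466.22769252 340.63364908   6.        ]
[281.86496624 128.80857723]
```

View pics/w5c.png

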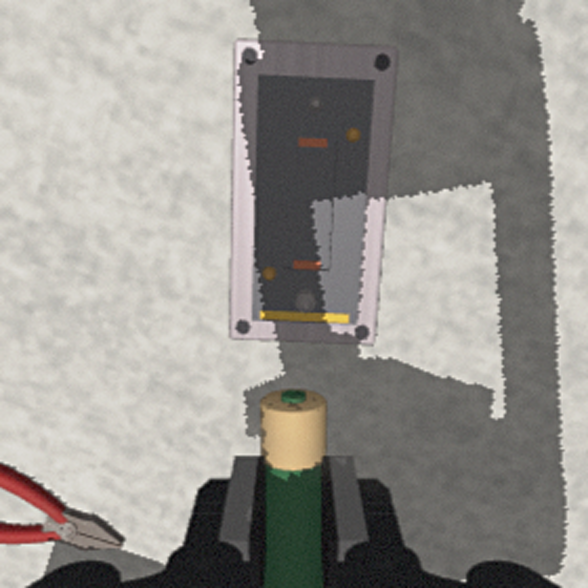

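Nest fully visible: plate corners at crop (235,38),(397,47),(374,345),(230,337), dowels near (316,103) and (305,300), pins (353,134),(269,273), stripe at the bottom (far) end. Fit its pose to these.

```bash
cat >> h.py <<'E'
from scipy.optimize import least_squares
def fit(c,obj,pix,x0,zfree=False):
    obj=np.array(obj,float);pix=np.array(pix,float)
    def f(v):
        a=np.radians(v[2]); P=np.c_[v[0]+obj[:,0]*np.cos(a)-obj[:,1]*np.sin(a),v[1]+obj[:,0]*np.sin(a)+obj[:,1]*np.cos(a),obj[:,2]]
        return (np.array([proj(c,p) for p in P])-pix).ravel()
    s=least_squares(f,x0,loss="soft_l1"); print("fit",s.x.round(2)); print(f(s.x).reshape(-1,2).round(1).tolist()); return s.x
E
python3 - <<'E'
from h import *
c=cam("wrist"); im=snap("wrist","w6"); o=ctrl.observe(); print(o["ee_pos"], o["ee_rot"])
a=cv2.imread("pics/w5.png").astype(int);print("shift check",np.abs(a[...,::-1]-im).mean())
obj=[(-68,-36,6),(-68,36,6),(68,36,6),(68,-36,6),(-41,0,42),(41,0,42),(-30,16.5,33),(30,-16.5,33),(-27,0,23),(27,0,23)]
crop=np.array([(235,38),(397,47),(374,345),(230,337),(316,103),(305,300),(353,134),(269,273),(313,142),(307,265)])
pix=crop/2.1+[140,40]
x=fit(c,obj,pix,(465,335,21)); print(delta((x[0],x[1],80),180+x[2]))
E
```

```text
[513.55931902 350.01206894 199.8872784 ] [ 4.54856453e-05 -1.80408264e-01  9.83591814e-01  1.00110951e-06]
shift check 4.752859977324263
fit [466.96 341.24  18.18]
[[-0.8, -0.9], [1.4, -1.3], [0.5, 0.5], [-1.1, 1.3], [0.0, -0.2], [0.3, 2.6], [0.4, -0.0], [-0.2, 0.7], [-0.1, -1.2], [-0.3, 0.2]]
(array([0.0467, 0.0083, 0.1199]), array([-0.  ,  0.01,  2.6 ]))
```

Call:
{"fn": "servo_tool", "kwargs": {
  "series": [
    [0.012, 0.002, 0.03, 0, 0, 1, 0.05],
    [0.024, 0.004, 0.06, 0, 0, 2, 0.05],
    [0.036, 0.006, 0.09, 0, 0, 2.6, 0.05],
    [0.047, 0.008, 0.115, 0, 0, 2.6, 0.05],
    [0.047, 0.008, 0.12, 0, 0, 2.6, 0.05]
  ]
}}

```text
clock: 7.97
ee_pos: [461.8, 339.0, 74.1]
ee_rot: [-0.004, -0.159, 0.987, -0.002]
ft_force: [-1.2, -0.9, -1.1]
finger_gap: 11.9
gripper_force: 60.5
```

Call:
{"fn": "servo_tool", "kwargs": {
  "series": [
    [0, 0, 0, 0, 0, 0, 0.05],
    [0, 0, 0, 0, 0, 0, 0.05],
    [0, 0, 0, 0, 0, 0, 0.05],
    [0, 0, 0, 0, 0, 0, 0.05],
    [0, 0, 0, 0, 0, 0, 0.05]
  ]
}}

```text
clock: 8.38
ee_pos: [468.3, 342.1, 81.8]
ee_rot: [0.002, -0.158, 0.987, 0.001]
ft_force: [0.0, 0.4, -0.3]
finger_gap: 12.0
gripper_force: 60.5
```

```bash
python3 - <<'E'
from h import *
c=cam("wrist"); o=ctrl.observe(); im=snap("wrist","w7"); print(o["ee_pos"],delta((466.96,341.24,50),198.2))
cv2.imwrite("pics/w7c.png",cv2.resize(im[60:410,130:430,::-1],None,fx=1.7,fy=1.7,interpolation=cv2.INTER_CUBIC))
E
```

```text
[468.29385739 342.11280601  81.80858317] (array([ 0.0011, -0.0004,  0.0313]), array([0.03, 0.14, 0.03]))
```

View pics/w7c.png

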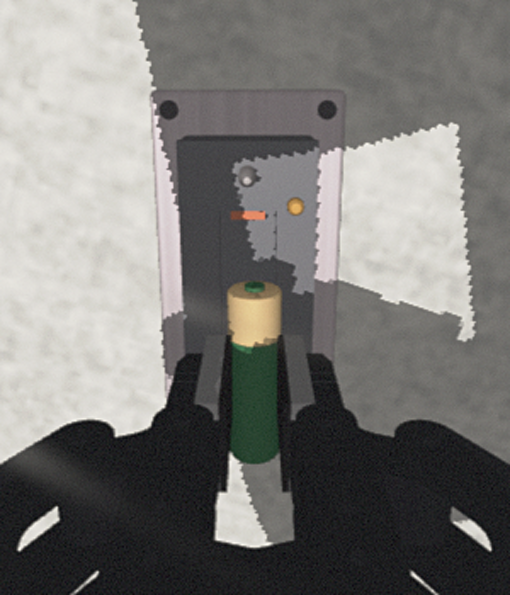

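Nest's near half shows: plate corners crop (152,92),(344,92), small dowel (246,175), pin (296,206), copper strip (249,216). The cell lies in line with the trough. I'll refit the pose.

```bash
python3 - <<'E'
from h import *
c=cam("wrist"); o=ctrl.observe(); im=snap("wrist","w8")
a=cv2.imread("pics/w7.png").astype(int);print("shift check",np.abs(a[...,::-1]-im).mean())
crop=np.array([(152,92),(344,92),(246,174),(296,206),(249,216)]);pix=crop/1.7+[130,60]
obj=[(-68,-36,6),(-68,36,6),(-41,0,42),(-30,16.5,33),(-27,0,23)]
x=fit(c,obj,pix,(467,341,18.2)); print(o["ee_pos"],delta((x[0],x[1],33),180+x[2]))
# cell in view: top line of cell z = TCP+7
p=[ray(c,(q[1]/1.7+60,q[0]/1.7+130),o["ee_pos"][2]) for q in ((228,300),(281,300),(254,285),(254,460))]
Rt=rot(o["ee_rot"]);print([Rt.inv().apply(v-o["ee_pos"]).round(1).tolist() for v in p])
E
```

```text
shift check 3.186884920634921
fit [466.49 340.5   18.7 ]
[[-3.2, -0.3], [1.7, -1.3], [0.3, 5.3], [0.3, 2.6], [-0.8, -1.9]]
[467.84634234 341.94154051  81.31974969] (array([ 0.0015, -0.0009,  0.0479]), array([ 0.02,  0.1 , -0.47]))
[[18.9, -5.8, -0.0], [18.9, 8.0, -0.0], [23.1, 1.0, -0.1], [-30.3, 1.0, 0.1]]
```

Call:
{"fn": "servo_tool", "kwargs": {
  "series": [
    [0, -0.001, 0.01, 0, 0, 0, 0.05],
    [0, -0.001, 0.02, 0, 0, 0, 0.05],
    [0, -0.001, 0.03, 0, 0, 0, 0.05],
    [0, -0.001, 0.036, 0, 0, 0, 0.05],
    [0, -0.001, 0.036, 0, 0, 0, 0.05]
  ]
}}

```text
clock: 8.9
ee_pos: [465.1, 339.3, 40.7]
ee_rot: [-0.002, -0.159, 0.987, -0.001]
ft_force: [0.2, -0.0, 0.4]
finger_gap: 12.5
gripper_force: 60.5
```

Call:
{"fn": "servo_tool", "kwargs": {
  "series": [
    [0, 0, 0, 0, 0, 0, 0.05],
    [0, 0, 0, 0, 0, 0, 0.05],
    [0, 0, 0, 0, 0, 0, 0.05],
    [0, 0, 0, 0, 0, 0, 0.05],
    [0, 0, 0, 0, 0, 0, 0.05]
  ]
}}

```text
clock: 9.32
ee_pos: [467.3, 340.6, 44.3]
ee_rot: [0.0, -0.159, 0.987, 0.0]
ft_force: [-0.4, 0.1, 0.9]
finger_gap: 11.8
gripper_force: 60.5
```

```bash
python3 - <<'E'
from h import *
c=cam("wrist"); o=ctrl.observe(); im=snap("wrist","w9"); print(o["ee_pos"],delta((467,340.3,31),198.4))
cv2.imwrite("pics/w9c.png",cv2.resize(im[60:410,130:430,::-1],None,fx=1.7,fy=1.7,interpolation=cv2.INTER_CUBIC))
E
```

```text
[467.32579197 340.64981842  44.3459096 ] (array([ 0.0004, -0.0002,  0.0133]), array([ 0.01,  0.04, -0.16]))
```

View pics/w9c.png

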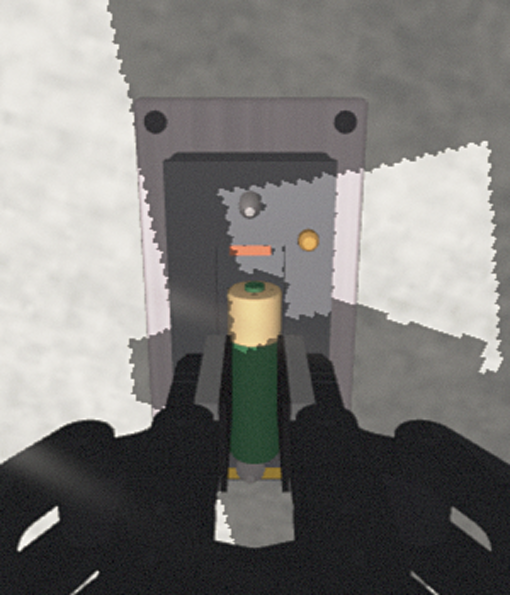

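The cell is over the trough (walls at crop cols 217 and 285, cell centred at 254); dowels at (249,204) and (252,468). One last fit for the fine offset.

```bash
python3 - <<'E'
from h import *
c=cam("wrist"); o=ctrl.observe()
crop=np.array([(134,98),(368,98),(249,203),(309,240),(251,251),(156,121),(346,121)]);pix=crop/1.7+[130,60]
obj=[(-68,-36,6),(-68,36,6),(-41,0,40),(-30,16.5,33),(-27,0,23),(-61,-29,6),(-61,29,6)]
x=fit(c,obj,pix,(467,341,18.2)); print(o["ee_pos"],delta((x[0],x[1],31),180+x[2]))
x=fit(c,obj[2:5],pix[2:5],(467,341,18.2)); print(o["ee_pos"],delta((x[0],x[1],31),180+x[2]))
E
```

```text
fit [466.45 340.26  18.23]
[[-2.5, -0.5], [1.5, -0.6], [0.5, 4.5], [0.7, 2.5], [-0.5, -3.8], [-0.9, 0.0], [0.1, 0.0]]
[467.26341073 340.60259643  44.26461923] (array([ 0.0009, -0.0001,  0.0133]), array([0.01, 0.04, 0.01]))
fit [465.38 340.16  18.86]
[[-0.0, 2.1], [0.6, -0.0], [-0.6, -5.8]]
[467.26341073 340.60259643  44.26461923] (array([0.0019, 0.0002, 0.0133]), array([ 0.01,  0.04, -0.61]))
```

Call:
{"fn": "servo_tool", "kwargs": {
  "series": [
    [0.0005, -0.0006, 0.004, 0, 0, 0, 0.05],
    [0.0005, -0.0006, 0.008, 0, 0, 0, 0.05],
    [0.0005, -0.0006, 0.012, 0, 0, 0, 0.05],
    [0.0005, -0.0006, 0.0135, 0, 0, 0, 0.05],
    [0.0005, -0.0006, 0.0135, 0, 0, 0, 0.05]
  ]
}}

```text
clock: 9.78
ee_pos: [466.4, 339.5, 29.9]
ee_rot: [-0.0, -0.159, 0.987, -0.0]
ft_force: [-0.1, 0.8, -1.1]
finger_gap: 11.9
gripper_force: 60.5
```

Call:
{"fn": "servo_tool", "kwargs": {
  "series": [
    [0, 0, 0, 0, 0, 0, 0.05],
    [0, 0, 0, 0, 0, 0, 0.05],
    [0, 0, 0, 0, 0, 0, 0.05],
    [0, 0, 0, 0, 0, 0, 0.05]
  ]
}}

```text
clock: 10.12
ee_pos: [466.6, 339.7, 30.2]
ee_rot: [-0.0, -0.159, 0.987, -0.0]
ft_force: [0.5, -0.5, -0.7]
finger_gap: 11.7
gripper_force: 60.5
```

Call:
{"fn": "servo_tool", "kwargs": {
  "series": [
    [0, 0, 0, 0, 0, 0, 0.2],
    [0, 0, 0, 0, 0, 0, 0.35],
    [0, 0, 0, 0, 0, 0, 0.4],
    [0, 0, 0, 0, 0, 0, 0.4],
    [0, 0, 0, 0, 0, 0, 0.4]
  ]
}}

```text
clock: 10.53
ee_pos: [466.7, 339.7, 30.3]
ee_rot: [0.0, -0.159, 0.987, 0.0]
ft_force: [-0.8, -0.6, -0.5]
finger_gap: 34.4
gripper_force: 0.0
```

Call:
{"fn": "servo_tool", "kwargs": {
  "series": [
    [0, 0, -0.01, 0, 0, 0, 0.4],
    [0, 0, -0.03, 0, 0, 0, 0.5],
    [-0.01, 0, -0.065, 0, 0, 0, 0.6],
    [-0.02, 0, -0.1, 0, 0, 0, 0.8],
    [-0.03, 0, -0.13, 0, 0, 0, 1]
  ]
}}

```text
clock: 10.95
ee_pos: [495.6, 349.4, 163.5]
ee_rot: [0.001, -0.159, 0.987, 0.0]
ft_force: [0.5, 0.2, 0.9]
finger_gap: 73.3
gripper_force: 0.0
```

Call:
{"fn": "servo_tool", "kwargs": {
  "series": [
    [-0.008, 0, 0, 0, 0, 0, 1],
    [-0.015, 0, 0, 0, 0, 0, 1],
    [-0.015, 0, 0, 0, 0, 0, 1],
    [-0.015, 0, 0, 0, 0, 0, 1],
    [-0.015, 0, 0, 0, 0, 0, 1]
  ]
}}

```text
clock: 11.37
ee_pos: [508.1, 353.1, 158.4]
ee_rot: [-0.002, -0.159, 0.987, -0.001]
ft_force: [-0.4, -0.2, 0.8]
finger_gap: 85.5
gripper_force: 0.0
```

```bash
python3 - <<'E'
from h import *
c=cam("wrist"); o=ctrl.observe(); im=snap("wrist","w10"); print(o["ee_pos"],o["joint_velocities"].round(3),o["q"].round(2)); np.save("w10c.npy",np.array([c[0],att(c[2]),np.tile(c[1],(3,1))]))
cv2.imwrite("pics/w10c.png",cv2.resize(im[40:270,170:390,::-1],None,fx=2.5,fy=2.5,interpolation=cv2.INTER_CUBIC))
print(proj(c,(466.5,340,28)))
E
```

```text
[508.11559214 353.13157115 158.38399467] [ 0.003 -0.006  0.003 -0.001 -0.    -0.002] [ 0.52  0.23  1.51  0.    1.4  -1.36]
[278.74484348 146.97827456]
```

View pics/w10c.png

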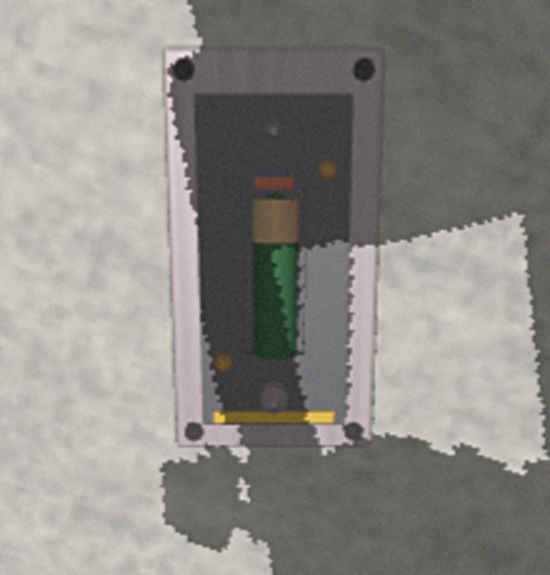

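The cell lies in the trough in line with the dowels: dowel tips at crop (273,130) and (273,398), pins (328,170) and (223,362). Fitting the nest pose again from this clean view.

```bash
python3 - <<'E'
from h import *
o=ctrl.observe(); c=cam("wrist"); im=ctrl.grab_frame("wrist")
crop=np.array([(165,47),(384,47),(372,443),(178,445),(273,130),(273,398),(328,170),(223,362)]);pix=crop/2.5+[170,40]
obj=[(-68,-36,6),(-68,36,6),(68,36,6),(68,-36,6),(-41,0,42),(41,0,42),(-30,16.5,33),(30,-16.5,33)]
x=fit(c,obj,pix,(467,341,18.2)); x2=fit(c,obj[4:],pix[4:],(467,341,18.2)); fit(c,obj[:4],pix[:4],(467,341,18.2))
t=ctrl.grab_frame("top")
q0=[s for s in ctrl.silhouettes("top","cover")][:1]
for s in q0: print(s["confidence"],s["pixel"])
# cover orientation by orange mask in the top view
hsv=cv2.cvtColor(t,cv2.COLOR_RGB2HSV); ct=cam("top")
m=((hsv[...,0]<24)&(hsv[...,1]>150)).astype(np.uint8); n,l,st,ce=cv2.connectedComponentsWithStats(m); k=1+np.argmax(st[1:,4])
r=cv2.minAreaRect(cv2.findNonZero((l==k).astype(np.uint8)));print(st[k],r,ray(ct,r[0][::-1],30))
print(o["ee_pos"],delta((560,60,200),180))
E
```

```text
fit [466.48 340.66  18.36]
[[-2.0, -1.3], [1.0, -1.5], [0.3, 2.5], [-1.1, 1.8], [0.2, -0.6], [0.4, 2.6], [0.2, -0.6], [-0.2, 0.8]]
fit [466.38 340.49  18.21]
[[0.2, -0.8], [0.1, 2.4], [0.1, -0.7], [-0.5, 0.6]]
fit [466.74 341.15  18.32]
[[-1.5, -0.8], [1.5, -1.0], [0.7, 2.9], [-0.7, 2.2]]
0.96 [193.6, 283.7]
[274 176  19  40 634] ((283.0, 195.5), (39.0, 18.0), 90.0) [555.52984833   1.02207329  30.        ]
[508.13415776 353.16878044 158.50328808] (array([ 0.0433, -0.2948, -0.0404]), array([-0.03, -0.09, 18.26]))
```

```bash
python3 - <<'E'
from h import *
o=ctrl.observe(); c=cam("wrist"); print(delta((599,1,160),180))
P=ray(c,(275/2.5+40,275.5/2.5+170),30); n=np.array([466.4,340.5]); a=np.radians(198.2); ex=np.array([np.cos(a),np.sin(a)]);ey=np.array([np.sin(a),-np.cos(a)])
r=np.array([466.7,339.7]); print("cell-nest tool y",(P[:2]-n)@ey,"cell-release y",(P[:2]-r)@ey,"release-nest",(r-n)@ex,(r-n)@ey)
E
```

```text
(array([ 0.0247, -0.3631, -0.0004]), array([-0.03, -0.09, 18.26]))
cell-nest tool y 0.8659226025427587 cell-release y 1.7196007193161649 release-nest -0.03512368064761726 -0.8536781167734061
```

Call:
{"fn": "servo_tool", "kwargs": {
  "series": [
    [0.003, -0.038, 0, 0, 0, 2, 1],
    [0.006, -0.076, 0, 0, 0, 4, 1],
    [0.009, -0.114, 0, 0, 0, 6, 1],
    [0.012, -0.152, 0, 0, 0, 8, 1],
    [0.014, -0.19, 0, 0, 0, 9, 1]
  ]
}}

```text
clock: 11.98
ee_pos: [555.3, 167.4, 160.1]
ee_rot: [-0.0, -0.08, 0.997, -0.0]
ft_force: [0.1, 0.7, -0.5]
finger_gap: 85.6
gripper_force: 0.0
```

```bash
python3 - <<'E'
from h import *
o=ctrl.observe(); print(o["ee_pos"],delta((599,1,160),180))
E
```

```text
[555.29547375 167.40722153 160.14445637] (array([-1.660e-02, -1.712e-01,  1.000e-04]), array([-0.  , -0.02,  9.17]))
```

Call:
{"fn": "servo_tool", "kwargs": {
  "series": [
    [-0.004, -0.035, 0, 0, 0, 2, 1],
    [-0.008, -0.07, 0, 0, 0, 4, 1],
    [-0.012, -0.105, 0, 0, 0, 6, 1],
    [-0.015, -0.14, 0, 0, 0, 8, 1],
    [-0.017, -0.17, 0, 0, 0, 9.2, 1]
  ]
}}

```text
clock: 12.4
ee_pos: [599.8, 1.6, 160.2]
ee_rot: [0.0, 0.001, 1.0, -0.0]
ft_force: [-0.2, 0.3, 0.0]
finger_gap: 85.0
gripper_force: 0.0
```

Call:
{"fn": "servo_tool", "kwargs": {
  "series": [
    [0, 0, 0, 0, 0, 0, 1],
    [0, 0, 0, 0, 0, 0, 1],
    [0, 0, 0, 0, 0, 0, 1],
    [0, 0, 0, 0, 0, 0, 1],
    [0, 0, 0, 0, 0, 0, 1]
  ]
}}

```text
clock: 12.82
ee_pos: [599.4, 5.2, 160.2]
ee_rot: [-0.0, -0.001, 1.0, 0.0]
ft_force: [-0.9, 0.2, -0.7]
finger_gap: 85.2
gripper_force: 0.0
```

```bash
python3 - <<'E'
from h import *
c=cam("wrist"); o=ctrl.observe(); im=snap("wrist","w11"); print(o["ee_pos"],o["ee_rot"].round(4),o["joint_velocities"].round(3))
cv2.imwrite("pics/w11c.png",cv2.resize(im[40:270,170:390,::-1],None,fx=2.5,fy=2.5,interpolation=cv2.INTER_CUBIC))
hsv=cv2.cvtColor(im,cv2.COLOR_RGB2HSV); m=((hsv[...,0]<35)&(hsv[...,1]>130)).astype(np.uint8); m[280:]=0
m=cv2.morphologyEx(m,cv2.MORPH_CLOSE,np.ones((15,15)));r=cv2.minAreaRect(cv2.findNonZero(m));print(r,cv2.boxPoints(r).round(1).tolist())
E
```

```text
[599.41518429   5.22694211 160.24178221] [-1.0e-04 -1.3e-03  1.0e+00  1.0e-04] [ 0.     0.001 -0.002 -0.    -0.003 -0.001]
((279.5, 166.5), (225.0, 559.0), 90.0) [[-0.0, 54.0], [559.0, 54.0], [559.0, 279.0], [0.0, 279.0]]
```

View pics/w11c.png

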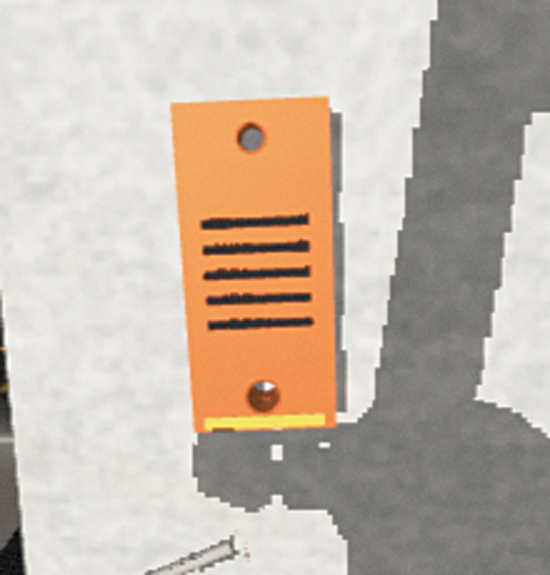

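The cover shows with its top corners at crop (172,103),(329,97),(335,427),(195,432), the small hole at (251,137) and the big hole at (264,395) by the stripe. It is turned about 2° from the tool.

```bash
python3 - <<'E'
from h import *
c=cam("wrist"); o=ctrl.observe()
crop=np.array([(172,103),(329,97),(335,427),(195,432),(251,137),(264,395)]);pix=crop/2.5+[170,40]
obj=[(-52,-24,30),(-52,24,30),(52,24,30),(52,-24,30),(-41,0,30),(41,0,30)]
x=fit(c,obj,pix,(555,1,0)); fit(c,obj[4:],pix[4:],(555,1,0)); fit(c,obj[:4],pix[:4],(555,1,0))
print(o["ee_pos"],delta((x[0],x[1],60),180+x[2]))
im=cv2.imread("pics/w11.png"); hsv=cv2.cvtColor(im,cv2.COLOR_BGR2HSV)
m=((hsv[...,0]<35)&(hsv[...,1]>110)).astype(np.uint8); m[:70]=0;m[225:]=0;m[:,:225]=0;m[:,320:]=0
print(cv2.boundingRect(m))
for n,(u,v) in (("small",(251,137)),("big",(264,395))):
    u,v=int(u/2.5+170),int(v/2.5+40); w=hsv[v-9:v+10,u-9:u+10]
    d=((w[...,2]<190)|(w[...,1]<90)).astype(np.uint8); k,l,s,ce=cv2.connectedComponentsWithStats(d); j=1+np.argmax(s[1:,4]); print(n,ce[j]+[u-9,v-9],s[j])
E
```

```text
fit [557.87   1.57   2.46]
[[-0.9, -0.5], [0.5, -0.9], [0.7, 0.2], [-0.6, 0.5], [0.3, 0.0], [-0.1, 1.5]]
fit [557.37   1.52   2.72]
[[-0.0, -0.7], [0.0, 0.9]]
fit [558.09   1.61   2.35]
[[-0.7, -0.3], [0.7, -0.5], [0.6, 0.5], [-0.7, 0.7]]
[599.4789759    5.15788931 160.28389989] (array([ 0.0416, -0.0035,  0.1003]), array([ 0.01, -0.01, -2.32]))
(238, 79, 67, 134)
small [269.61111111  94.41111111] [ 4  4 11 11 90]
big [274.81300813 198.26829268] [  3   4  13  12 123]
```

Call:
{"fn": "servo_tool", "kwargs": {
  "series": [
    [0.012, -0.002, 0.025, 0, 0, -1, 1],
    [0.024, -0.004, 0.05, 0, 0, -2, 1],
    [0.036, -0.005, 0.075, 0, 0, -2.4, 1],
    [0.042, -0.005, 0.095, 0, 0, -2.4, 1],
    [0.042, -0.005, 0.1, 0, 0, -2.4, 1]
  ]
}}

```text
clock: 13.28
ee_pos: [553.5, -0.0, 56.0]
ee_rot: [-0.004, -0.022, 1.0, 0.0]
ft_force: [-1.0, 0.1, -1.1]
finger_gap: 85.3
gripper_force: 0.0
```

Call:
{"fn": "servo_tool", "kwargs": {
  "series": [
    [0, 0, 0.01, 0, 0, 0, 1],
    [0, 0, 0.02, 0, 0, 0, 1],
    [0, 0, 0.03, 0, 0, 0, 1],
    [0, 0, 0.03, 0, 0, 0, 1],
    [0, 0, 0.03, 0, 0, 0, 1]
  ]
}}

```text
clock: 13.7
ee_pos: [557.8, -1.0, 30.1]
ee_rot: [-0.0, -0.021, 1.0, 0.0]
ft_force: [1.1, -0.2, -0.2]
finger_gap: 85.3
gripper_force: 0.0
```

Call:
{"fn": "servo_tool", "kwargs": {
  "series": [
    [0, 0, 0, 0, 0, 0, 1],
    [0, 0, 0, 0, 0, 0, 1],
    [0, 0, 0, 0, 0, 0, 1],
    [0, 0, 0, 0, 0, 0, 1],
    [0, 0, 0, 0, 0, 0, 1]
  ]
}}

```text
clock: 14.12
ee_pos: [558.0, -1.2, 30.7]
ee_rot: [0.0, -0.021, 1.0, -0.0]
ft_force: [0.8, 0.1, -0.5]
finger_gap: 85.0
gripper_force: 0.0
```

```bash
python3 - <<'E'
from h import *
c=cam("wrist"); o=ctrl.observe(); print(o["ee_pos"],delta((557.6,0,6),182.5)); im=snap("wrist","w12")
u,v=proj(c,(557.6-41*.999,1.5-41*.044,30)).round().astype(int); print(u,v)
hsv=cv2.cvtColor(im,cv2.COLOR_RGB2HSV);w=hsv[v-25:v+26,u-25:u+26]; d=((w[...,2]<190)|(w[...,1]<90)).astype(np.uint8); k,l,s,ce=cv2.connectedComponentsWithStats(d)
for j in range(1,k):
    if s[j,4]>60: q=ce[j]+[u-25,v-25]; P=ray(c,q[::-1],30); print(q,s[j],P, rot(o["ee_rot"]).inv().apply(P-o["ee_pos"]))
E
```

```text
[557.96151243  -1.1808011   30.67291775] (array([0.0003, 0.0012, 0.0247]), array([-0.  ,  0.04, -0.06]))
283 188
[280.6975945  185.99312715] [ 13  14  20  20 291] [515.86781092  -1.19642024  30.        ] [42.0565566  1.7778796  0.6464982]
```

Call:
{"fn": "servo_tool", "kwargs": {
  "series": [
    [0, 0.001, 0.008, 0, 0, 0, 1],
    [0, 0.001, 0.016, 0, 0, 0, 1],
    [0, 0.001, 0.0245, 0, 0, 0, 1],
    [0, 0.001, 0.0245, 0, 0, 0, 1],
    [0, 0.001, 0.0245, 0, 0, 0, 1]
  ]
}}

```text
clock: 14.58
ee_pos: [556.4, -0.0, 4.3]
ee_rot: [-0.001, -0.021, 1.0, 0.0]
ft_force: [0.5, 0.6, 0.3]
finger_gap: 85.4
gripper_force: 0.0
```

Call:
{"fn": "servo_tool", "kwargs": {
  "series": [
    [0, 0, 0, 0, 0, 0, 0.7],
    [0, 0, 0, 0, 0, 0, 0.6],
    [0, 0, 0, 0, 0, 0, 0.5],
    [0, 0, 0, 0, 0, 0, 0.4],
    [0, 0, 0, 0, 0, 0, 0.3]
  ]
}}

```text
clock: 15.0
ee_pos: [558.3, -0.2, 6.5]
ee_rot: [0.001, -0.021, 1.0, -0.0]
ft_force: [0.3, -0.2, 1.9]
finger_gap: 46.7
gripper_force: 63.1
```

Call:
{"fn": "servo_tool", "kwargs": {
  "series": [
    [0, 0, 0, 0, 0, 0, 0.3],
    [0, 0, 0, 0, 0, 0, 0.3],
    [0, 0, 0, 0, 0, 0, 0.3]
  ]
}}

```text
clock: 15.25
ee_pos: [558.4, -0.2, 6.5]
ee_rot: [0.001, -0.021, 1.0, -0.0]
ft_force: [-0.2, 0.2, 4.8]
finger_gap: 46.7
gripper_force: 63.1
```

```bash
cat > hole.py <<'E'
from h import *
def hole(n):
    o=ctrl.observe(); c=cam("wrist"); im=snap("wrist",n); Rt=rot(o["ee_rot"])
    hsv=cv2.cvtColor(im,cv2.COLOR_RGB2HSV); zt=o["ee_pos"][2]+24
    u,v=proj(c,o["ee_pos"]+Rt.apply([42,1,-24])).round().astype(int); w=hsv[v-25:v+26,u-25:u+26]
    d=((w[...,2]<150)|(w[...,1]<90)).astype(np.uint8); k,l,s,ce=cv2.connectedComponentsWithStats(d)
    for j in range(1,k):
        if 100<s[j,4]<900: q=ce[j]+[u-25,v-25]; P=ray(c,q[::-1],zt); print(q,s[j],P.round(2),Rt.inv().apply(P-o["ee_pos"]).round(2))
    print(o["ee_pos"],o["finger_gap"],o["gripper_force"])
E
python3 -c "
from hole import *
hole('w13')"
```

```text
[278.35185185 201.34567901] [ 14  15  22  21 324] [516.1   -1.17  30.55] [ 42.24   0.84 -24.06]
[ 5.58371414e+02 -2.15862351e-01  6.54930833e+00] 46.72398251454373 63.06817162781954
```

Call:
{"fn": "servo_tool", "kwargs": {
  "series": [
    [0, 0, -0.01, 0, 0, 0, 0.3],
    [0, 0, -0.03, 0, 0, 0, 0.3],
    [0.002, 0.01, -0.06, 0, 0, -1, 0.3],
    [0.008, 0.034, -0.09, 0, 0, -2, 0.3],
    [0.015, 0.068, -0.1, 0, 0, -4, 0.3]
  ]
}}

```text
clock: 15.72
ee_pos: [542.2, 66.1, 111.0]
ee_rot: [0.003, -0.055, 0.998, -0.0]
ft_force: [1.2, 0.5, -0.4]
finger_gap: 46.8
gripper_force: 62.5
```

Call:
{"fn": "servo_tool", "kwargs": {
  "series": [
    [0.004, 0.034, 0, 0, 0, -2, 0.3],
    [0.008, 0.068, 0, 0, 0, -4, 0.3],
    [0.012, 0.102, 0, 0, 0, -6, 0.3],
    [0.016, 0.136, 0, 0, 0, -8, 0.3],
    [0.02, 0.168, 0, 0, 0, -9, 0.3]
  ]
}}

```text
clock: 16.13
ee_pos: [499.9, 233.5, 106.0]
ee_rot: [-0.0, -0.135, 0.991, 0.0]
ft_force: [1.3, -0.3, -1.4]
finger_gap: 46.8
gripper_force: 62.5
```

```bash
python3 -c "
from h import *
o=ctrl.observe();print(o['ee_pos'],o['finger_gap'],delta((467.7,339.2,100),198.3))"
```

```text
[499.92992491 233.47613801 106.0477607 ] 46.83171160356474 (array([0.0027, 0.1105, 0.0061]), array([ 0.01, -0.03, -2.74]))
```

Call:
{"fn": "servo_tool", "kwargs": {
  "series": [
    [0.001, 0.028, 0.002, 0, 0, -1, 0.3],
    [0.002, 0.056, 0.004, 0, 0, -2, 0.3],
    [0.003, 0.083, 0.006, 0, 0, -2.7, 0.3],
    [0.003, 0.103, 0.006, 0, 0, -2.7, 0.3],
    [0.003, 0.11, 0.006, 0, 0, -2.7, 0.3]
  ]
}}

```text
clock: 16.55
ee_pos: [467.2, 339.5, 99.7]
ee_rot: [-0.001, -0.159, 0.987, 0.0]
ft_force: [-0.2, -0.6, -0.8]
finger_gap: 46.6
gripper_force: 62.5
```

Call:
{"fn": "servo_tool", "kwargs": {
  "series": [
    [0, 0, 0.01, 0, 0, 0, 0.3],
    [0, 0, 0.02, 0, 0, 0, 0.3],
    [0, 0, 0.03, 0, 0, 0, 0.3],
    [0, 0, 0.036, 0, 0, 0, 0.3],
    [0, 0, 0.036, 0, 0, 0, 0.3]
  ]
}}

```text
clock: 16.97
ee_pos: [467.6, 335.0, 60.9]
ee_rot: [-0.002, -0.157, 0.988, -0.001]
ft_force: [0.4, -0.1, -1.6]
finger_gap: 46.4
gripper_force: 62.5
```

Call:
{"fn": "servo_tool", "kwargs": {
  "series": [
    [0, 0, 0, 0, 0, 0, 0.3],
    [0, 0, 0, 0, 0, 0, 0.3],
    [0, 0, 0, 0, 0, 0, 0.3],
    [0, 0, 0, 0, 0, 0, 0.3],
    [0, 0, 0, 0, 0, 0, 0.3]
  ]
}}

```text
clock: 17.38
ee_pos: [469.2, 337.3, 64.4]
ee_rot: [0.0, -0.158, 0.987, 0.0]
ft_force: [0.5, -0.8, -0.8]
finger_gap: 46.9
gripper_force: 62.5
```

```bash
python3 -c "
from hole import *
hole('w14')
o=ctrl.observe();print(o['ee_pos'],o['ft_force'],delta((467.7,339.2,56),198.3))"
```

```text
[278.82491582 201.11111111] [ 14  16  21  19 297] [429.07 324.9   88.39] [ 41.99   0.75 -24.04]
[469.22614649 337.26821091  64.38846806] 46.88425654603784 62.46808256953955
[469.12316919 337.26764394  64.27078782] [ 0.27841917 -0.18633306 -1.28607056] (array([0.0008, 0.0023, 0.0083]), array([ 0.01,  0.04, -0.16]))
```

Call:
{"fn": "servo_tool", "kwargs": {
  "series": [
    [0.0008, 0.0015, 0.004, 0, 0, 0, 0.3],
    [0.0008, 0.0015, 0.008, 0, 0, 0, 0.3],
    [0.0008, 0.0015, 0.008, 0, 0, 0, 0.3],
    [0.0008, 0.0015, 0.008, 0, 0, 0, 0.3],
    [0.0008, 0.0015, 0.008, 0, 0, 0, 0.3]
  ]
}}

```text
clock: 17.85
ee_pos: [467.4, 338.2, 55.6]
ee_rot: [-0.0, -0.158, 0.987, -0.0]
ft_force: [-0.6, -0.5, -1.3]
finger_gap: 47.1
gripper_force: 62.5
```

Call:
{"fn": "servo_tool", "kwargs": {
  "series": [
    [0, 0, 0, 0, 0, 0, 0.3],
    [0, 0, 0, 0, 0, 0, 0.3],
    [0, 0, 0, 0, 0, 0, 0.3],
    [0, 0, 0, 0, 0, 0, 0.3],
    [0, 0, 0, 0, 0, 0, 0.3]
  ]
}}

```text
clock: 18.27
ee_pos: [467.7, 338.3, 55.9]
ee_rot: [0.0, -0.158, 0.987, 0.0]
ft_force: [0.2, -0.1, -1.5]
finger_gap: 46.9
gripper_force: 62.5
```

```bash
python3 -c "
from hole import *
o=ctrl.observe();print(o['ee_pos'],o['ft_force'],o['joint_velocities'].round(4),delta((467.7,339.2,50),198.3))"
```

```text
[467.67465784 338.27444599  55.87632939] [ 0.22911479 -0.11128544 -1.53739212] [ 0.0002  0.0002  0.     -0.0001  0.0012  0.0011] (array([-0.0003,  0.0009,  0.0059]), array([ 0.  ,  0.01, -0.16]))
```

Call:
{"fn": "servo_tool", "kwargs": {
  "series": [
    [-0.0003, 0.0009, 0.003, 0, 0, -0.2, 0.3],
    [-0.0003, 0.0009, 0.006, 0, 0, -0.2, 0.3],
    [-0.0003, 0.0009, 0.009, 0, 0, -0.2, 0.3],
    [-0.0003, 0.0009, 0.01, 0, 0, -0.2, 0.3],
    [-0.0003, 0.0009, 0.01, 0, 0, -0.2, 0.3]
  ]
}}

```text
clock: 18.68
ee_pos: [467.2, 339.0, 45.0]
ee_rot: [-0.001, -0.159, 0.987, -0.0]
ft_force: [-0.4, -0.4, -0.9]
finger_gap: 47.3
gripper_force: 62.5
```

Call:
{"fn": "servo_tool", "kwargs": {
  "series": [
    [0, 0, 0.001, 0, 0, 0, 0.3],
    [0, 0, 0.002, 0, 0, 0, 0.3],
    [0, 0, 0.003, 0, 0, 0, 0.3],
    [0, 0, 0.003, 0, 0, 0, 0.3],
    [0, 0, 0.003, 0, 0, 0, 0.3]
  ]
}}

```text
clock: 19.1
ee_pos: [467.6, 339.2, 42.7]
ee_rot: [-0.0, -0.159, 0.987, -0.0]
ft_force: [-0.1, -0.3, -1.0]
finger_gap: 46.5
gripper_force: 62.5
```

No force with the underside already about 6 mm below the dowel tips, so the holes are on. Continuing down onto the sprung pins.

Call:
{"fn": "servo_tool", "kwargs": {
  "series": [
    [0, 0, 0.0015, 0, 0, 0, 0.3],
    [0, 0, 0.003, 0, 0, 0, 0.3],
    [0, 0, 0.0045, 0, 0, 0, 0.3],
    [0, 0, 0.005, 0, 0, 0, 0.3],
    [0, 0, 0.005, 0, 0, 0, 0.3]
  ]
}}

```text
clock: 19.52
ee_pos: [467.8, 339.3, 38.1]
ee_rot: [0.0, -0.159, 0.987, 0.0]
ft_force: [-1.5, -0.5, 2.9]
finger_gap: 46.9
gripper_force: 62.8
```

Call:
{"fn": "servo_tool", "kwargs": {
  "series": [
    [0, 0, 0.0015, 0, 0, 0, 0.3],
    [0, 0, 0.003, 0, 0, 0, 0.3],
    [0, 0, 0.0035, 0, 0, 0, 0.3],
    [0, 0, 0.0035, 0, 0, 0, 0.3],
    [0, 0, 0.0035, 0, 0, 0, 0.3]
  ]
}}

```text
clock: 19.93
ee_pos: [467.9, 339.4, 34.6]
ee_rot: [0.0, -0.159, 0.987, 0.0]
ft_force: [-0.8, -0.0, 4.9]
finger_gap: 46.8
gripper_force: 63.3
```

Call:
{"fn": "servo_tool", "kwargs": {
  "series": [
    [0, 0, 0.0005, 0, 0, 0, 0.3],
    [0, 0, 0.001, 0, 0, 0, 0.3],
    [0, 0, 0.0015, 0, 0, 0, 0.3],
    [0, 0, 0.0015, 0, 0, 0, 0.3],
    [0, 0, 0.0015, 0, 0, 0, 0.3]
  ]
}}

```text
clock: 20.35
ee_pos: [467.9, 339.4, 34.5]
ee_rot: [0.0, -0.159, 0.987, 0.0]
ft_force: [-7.9, -4.1, 17.5]
finger_gap: 47.2
gripper_force: 64.8
```

Call:
{"fn": "servo_tool", "kwargs": {
  "series": [
    [0, 0, 0.0003, 0, 0, 0, 0.3],
    [0, 0, 0.0006, 0, 0, 0, 0.3],
    [0, 0, 0.0008, 0, 0, 0, 0.3],
    [0, 0, 0.0008, 0, 0, 0, 0.3],
    [0, 0, 0.0008, 0, 0, 0, 0.3]
  ]
}}

```text
clock: 20.77
ee_pos: [467.9, 339.4, 34.5]
ee_rot: [0.0, -0.159, 0.987, 0.0]
ft_force: [-10.7, -7.0, 23.9]
finger_gap: 46.9
gripper_force: 65.7
```

Call:
{"fn": "servo_tool", "kwargs": {
  "series": [
    [0, 0, 0, 0, 0, 0, 0.3],
    [0, 0, 0, 0, 0, 0, 0.3],
    [0, 0, 0, 0, 0, 0, 0.3],
    [0, 0, 0, 0, 0, 0, 0.3],
    [0, 0, 0, 0, 0, 0, 0.3]
  ]
}}

```text
clock: 21.18
ee_pos: [468.0, 339.4, 34.5]
ee_rot: [0.0, -0.159, 0.987, 0.0]
ft_force: [-10.2, -6.8, 25.1]
finger_gap: 47.0
gripper_force: 65.7
```

Call:
{"fn": "servo_tool", "kwargs": {
  "series": [
    [0, 0, 0, 0, 0, 0, 0.3],
    [0, 0, 0, 0, 0, 0, 0.3],
    [0, 0, 0, 0, 0, 0, 0.3],
    [0, 0, 0, 0, 0, 0, 0.3],
    [0, 0, 0, 0, 0, 0, 0.3]
  ]
}}

```text
clock: 21.6
ee_pos: [467.9, 339.4, 34.5]
ee_rot: [0.0, -0.159, 0.987, 0.0]
ft_force: [-10.6, -7.5, 25.2]
finger_gap: 47.0
gripper_force: 65.7
```

```bash
python3 -c "
from hole import *
hole('w15')
o=ctrl.observe();print(o['ee_pos'],o['ft_force'],o['wrist_torque'],o['ee_rot'])
print(ctrl.sign_off())"
```

```text
[278.6763754  200.92880259] [ 15  15  21  20 309] [427.8  326.85  58.46] [ 42.05   0.72 -24.02]
[467.9473223  339.41336107  34.45620999] 47.01888054842827 65.68235993385315
[467.92284866 339.41610266  34.4616594 ] [-9.67769652 -6.03576931 24.48870062] [-1.0879115   1.66690044 -0.02236741] [ 2.29287725e-04 -1.59476496e-01  9.87201699e-01  1.71441646e-05]
the job is handed in; nothing more can be done
None
```

The job is handed in at about 22 s: the cell is in the trough, and the cover is on its dowels, still gripped and pressed at about 25 N with its underside at the 28 mm joint height; closure was judged from force and height, not a picture, and the verdict wasn't shown.

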